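Lift the hot lid off the casserole with the latching lid lifter

TASK

The casserole on the hob is hot, so take its lid off with the lid lifter, touching neither lid nor casserole with the gripper: push the hook under the lid's bar until the sprung latch snaps shut behind the bar, then tug the hook back firmly against the latch, with about a kilo of pull, to prove that it holds. Go gently, for the enamel chips if the lifter is rammed (never over three kilos) and the casserole must stay where it is. Then lift the lid off level, set it down softly in the middle of the round cork trivet, and leave the lifter standing upright on it, still latched to the bar, with the other things undisturbed.

Things in the scene. Friction and masses are not known exactly. Their poses are not given: they have to be found in the camera images.
- casserole: White enamelled casserole on the black glass hob (hob 3 mm above the worktop), loose, about 5 kg, 160 mm across, 64 mm high, two cast loop handles at its own +y and -y (219 mm over both). The lid's plug has about 5 mm of play to every side in its mouth, so a pushed or pulled lid slides before it bears. Origin: centre of its underside, z up.
- lid: Flat white enamelled lid on the casserole, about 0.55 kg, 172 mm across. From its underside up: a 133 mm plug, 0 to 6 mm; a rim, 6 to 12 mm, that rests on the casserole's edge; a flat top at 16 mm, flat to 73 mm from the centre. Origin: centre of the plug's underside, z up; seated it is 58 mm above the casserole's underside. A half turn looks the same.
- lid_bar (a point): Middle of the steel bar on the lid: round, 10 mm thick, along the lid's y, its centre line 22 mm above the lid's flat top, straight above the lid's centre. It is held by two posts, each 12 mm in the lid's x and 9 mm in y, with 28 mm free between them and 17 mm free under the bar.
- lifter: Steel lid lifter with a dark wooden grip, 0.17 kg, standing on its foot. A C-shaped hook, 18 mm wide in y, mouth towards its own +x. Origin on the foot's underside, z up. Foot (lower jaw) x -24 to 28, z 0 to 7 mm (heel, behind x = -10, 26 mm wide); lip x 20 to 28, up to z 10; throat's back wall x = -11; upper jaw z 36 to 46 mm, x to 26.
- lifter_grip (a point): Point to grip the lifter: on the axis of the wooden grip (22 mm thick in the lifter's x, 30 mm wide in y, from 52 to 112 mm above the foot's underside), at x = -4, z = 75 mm in the lifter's frame. Close the fingers across the 22 mm (along the lifter's x): held across y the push of the hook can turn it in the fingers.
- lifter_seat (a point): Where the bar's centre is when fully home against the throat's back wall, with the foot resting on the lid: x = -6, z = 22 mm in the lifter's frame. On its way in the bar's centre must be at z = 16 to 23 mm in that frame, best with the foot 2 to 4 mm above the lid: under the push arm and hook dip, and a dragging foot adds force. Hung on the hook, the bar lies on the lower jaw at z = 12 mm.
- latch (a joint): Sprung wire latch closing the hook's mouth, hinged under the upper jaw's tip (x = 20, z = 36.5 mm in the lifter's frame), 24 mm long. About 0 = shut; a bar pushed in swings it inwards to 0.9 to 1.3 rad, never outwards. It meets the bar at x = 27 mm, takes about 5 to 9 N to push through, and springs shut when the bar is within 0 to 6 mm of home. Tugged back, the bar bears on it at x = 13 mm.
- trivet: Round cork trivet lying fixed on the worktop, 184 mm across, 10 mm thick. Origin: centre of its underside.
- pepper_mill: Bystander: turned wooden pepper mill, 56 mm across, 180 mm tall. Origin: centre of its underside.
- salt_shaker: Bystander: glass salt shaker with a metal cap, 44 mm across, 90 mm tall. Origin: centre of its underside.
- kitchen_timer: Bystander: wind-up kitchen timer, 66 mm across, 55 mm tall. Origin: centre of its underside.
- spice_a: Bystander: spice jar with a screw cap, 46 mm across, 106 mm tall. Origin: centre of its underside.
- tin_olives: Bystander: small food tin, 58 mm across, 72 mm tall. Origin: centre of its underside.
- mug_counter: Bystander: mug, 78 mm across, 97 mm tall. Origin: centre of its underside.
Not all that is in view belongs to the job. Leave any green or purple look-alike of the casserole alone.

How it is judged:
By the outcome, as a careful person would: the job done as asked, in the order asked, and still so for the second after the job is handed in, with the robot touching nothing.
It also fails if it takes over 72 s, if anything falls off the work surface, if the arm or the gripper's body presses on something with over 40 N, if the wrist force passes 120 N, or if a joint passes its speed limit or range.

ROBOT

A 7-joint arm with a two-finger parallel gripper is mounted at the origin on a cart in front of the work surface, level with it; the furniture and walls round the work are solid. World frame = base frame: x ahead of the robot, y to its left, z up, the work surface at z = 0. Lengths are in m, angles in rad, forces in N, time in s.
With the tool pointing down it reaches from about 0.425 to 0.825 m from the base axis. Payload 3.6 kg.
Tool frame: the origin (TCP) lies between the finger pads; the fingertips stand 22 mm ahead of it and the grasp point (between the pads) lies 3 mm ahead of it; z points along the fingers, y is the line along which they close (so a half turn about z gives the same grasp; the last joint's range is limited). The gripper opens to 85 mm and grips with 20 to 120 N. Pads are 22 mm wide; open, the fingers measure 114 mm over their backs; the gripper's body (76 mm by 85 mm) begins 54 mm behind the grasp point. The pads swing forward as they close: fully open they stand 13 mm farther back than shut.
Start: joints at [-1.19, 0.615, -0.013, 1.423, 0.008, 1.103, -0.04], TCP at [0.258, 0.597, 0.253] pointing down, gripper open.
Joint ranges: [-3.12, 3.12], [-0.3, 2.06], [-1.34, 1.32], [0.26, 2.42], [-1.36, 4.5], [0.01, 1.98], [-2.84, 2.84]. Speed limits (rad/s): [2.79, 2.79, 3.14, 3.14, 3.14, 3.14, 3.14].

INTERFACE

Orientations are given as a unit quaternion [w, x, y, z].
In Python, from station import robot gives the robot as it stands. The module is installed in compiled form; this text tells all that it offers.
- The arm moves only by the shell command python3 -m crank FILE [OPENING] [FORCE], which reads ROWS from the file FILE. ROWS is a JSON object whose key "offsets" holds a list of rows, 1 to 8 of them, each of 4 numbers: dx, dy, dz in m, then a turn about the tool's z in rad; each row is the pose to reach, as a shift and turn from the pose commanded when the command began, along the tool's axes at that moment; what a row does not reach only later rows make up. A row lasts 1/12 s, in which the tool goes at most 0.0417 m and 0.125 rad, less where a joint would pass 70% of its speed; a pose out of reach is approached as far as the arm can. OPENING is the opening from 0.0 (shut) to 1.0 (fully open), set as the command begins (- or left out keeps the last). The fingers move at their own pace and stop on an object; FORCE is the grip in N (left out, the last holds). Time passes only in rows, so rows that do not move let the fingers close. It prints the time, the measured TCP pose, the force, the opening and the grip force at its end. Input that does not fit is refused with a message, and nothing moves.
- robot.state(): the state, without advancing time (a new reading comes with each control period).
- robot.grab_frame(name): name is "scene" or "top" or "wrist"; returns a dict with "frame" (480x640x3 uint8, blue, green, red), "range_z" (480x640 float32, m along the optical axis (not along the pixel's ray), 0 where there is no reading), "K" (3x3 intrinsics, pixels), "world_from_camera" (4x4, takes a point from camera to world coordinates). Camera axes: x right, y down, z forward; pixel columns grow to the right and rows downward; lengths in m; the calibration is good to about 2 mm. A picture is of the moment at which its call begins.
- robot.hand_in(): hands the job in; it is judged then, once.
The state is a dict: "time": time; "joint_pos": joint angles; "qvel": joint speeds; "tau": joint torques, N m; "position": TCP position; "ee_rot": TCP orientation; "ft_force": force on the tool from outside, world axes, zero at the start; "torque": the same for the moment, N m; "width": opening from 0.0 (shut) to 1.0 (fully open); "gripper_force": force on a finger pad.
Only numpy, scipy, OpenCV 4.12 (cv2) and the standard library are available. Lean on these libraries where they do the work, as an engineer would, in place of code of your own. Each camera call takes 0.05 s, during which the arm holds its last target. There are 200 camera calls.

## Working session

There is one attempt and no reset: what is moved stays moved. The work goes in short steps, Python scripts to look and compute and a shell command to move; the robot and the scene stay as the last step left them, time stands still between calls to the robot, and variables do not carry over. Pictures are saved under pics/ and viewed, at most 10 in all, crops included, and the job is handed in when it is done.

```bash
mkdir -p pics
cat > h.py <<'E'
import numpy as np, cv2
from station import robot
def snap(n,tag):
    f=robot.grab_frame(n); cv2.imwrite(f'pics/{tag}.png',f['frame']); np.savez(f'pics/{tag}.npz',**f); return f
def cloud(f):
    z=f['range_z']; v,u=np.mgrid[:480,:640]; K=f['K']
    p=np.stack([(u-K[0,2])/K[0,0]*z,(v-K[1,2])/K[1,1]*z,z],-1)
    T=f['world_from_camera']; w=p@T[:3,:3].T+T[:3,3]; w[z<=0]=np.nan; return w
E
python3 - <<'E'
from h import *
s=robot.state(); print({k:np.round(v,3) for k,v in s.items()})
a=snap('top','top0'); b=snap('scene','scene0')
for f in(a,b): print(np.round(f['K'],1).tolist(),np.round(f['world_from_camera'],3).tolist())
E
```

```text
{'time': np.float64(0.0), 'joint_pos': array([-1.19 ,  0.616, -0.013,  1.425,  0.008,  1.103, -0.04 ]), 'qvel': array([ 0.001, -0.   , -0.   ,  0.001, -0.001,  0.001,  0.001]), 'tau': array([ 1.0000e-03, -4.6921e+01,  2.5900e-01, -1.7104e+01,  1.0000e-02,
        1.0000e-02,  0.0000e+00]), 'position': array([0.257, 0.596, 0.252]), 'ee_rot': array([-0.   ,  0.202,  0.979, -0.001]), 'ft_force': array([-0.269, -0.155,  0.074]), 'torque': array([ 0.023, -0.033, -0.033]), 'gripper_force': np.float64(0.0), 'width': np.float64(0.999)}
[[492.0, 0.0, 324.2], [0.0, 492.0, 233.2], [0.0, 0.0, 1.0]] [[-0.014, -0.979, 0.202, 0.342], [-1.0, 0.014, 0.002, 0.135], [-0.005, -0.202, -0.979, 1.464], [0.0, 0.0, 0.0, 1.0]]
[[543.3, 0.0, 325.1], [0.0, 543.3, 232.1], [0.0, 0.0, 1.0]] [[-0.647, -0.387, 0.657, -0.428], [-0.763, 0.321, -0.562, 1.042], [0.006, -0.865, -0.502, 0.893], [0.0, 0.0, 0.0, 1.0]]
```

View pics/top0.png

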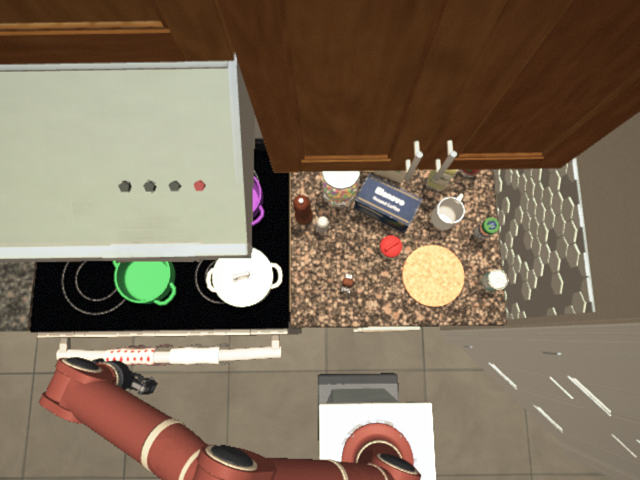

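View pics/scene0.png

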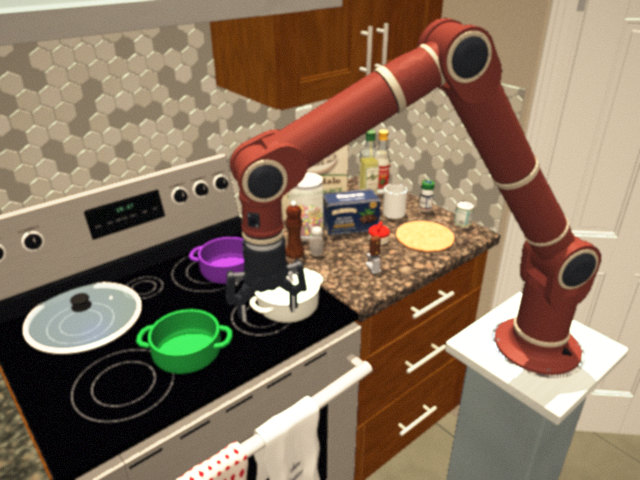

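The top view shows the white casserole at px (242,277), its bar at about (240,275), the lifter at (347,282), the trivet at (433,276) and the hood's edge at row ~250. Next I take enlarged crops and the 3D points.

Run:
```python
from h import *
f=np.load('pics/top0.npz'); w=cloud(f); im=f['frame']
A=cv2.resize(im[235:325,195:295],None,fx=6,fy=6,interpolation=cv2.INTER_CUBIC)[:540]
B=cv2.resize(im[262:302,325:370],None,fx=12,fy=12,interpolation=cv2.INTER_CUBIC)[:,:]
c=np.zeros((540,800,3),np.uint8); c[:540,:600]=A[:, :600]
cv2.imwrite('pics/c1.png',c[:, :600]); 
s=np.load('pics/scene0.npz'); S=cv2.resize(s['frame'][240:285,350:400],None,fx=8,fy=8,interpolation=cv2.INTER_CUBIC)
d=np.zeros((480,800,3),np.uint8); d[:,:540]=B[:480]; d=np.zeros((600,800,3),np.uint8); d[:400,:450]=cv2.resize(B,(450,400)); d[:315,450:800]=cv2.resize(S,(350,315)); cv2.imwrite('pics/c2.png',d)
# hood
for uv in [(200,245),(240,245),(100,245),(245,150),(242,255)]: print(uv,w[uv[1],uv[0]].round(3))
def circ(m):
    p=w[m][:,:2].astype(np.float32); return cv2.minEnclosingCircle(p),p.mean(0),len(p)
X,Y,Z=w[...,0],w[...,1],w[...,2]
v,u=np.mgrid[:480,:640]
box=lambda a,b,c,d:(u>a)&(u<b)&(v>c)&(v<d)
m=box(200,290,240,315)
print('z hist',np.histogram(Z[m&np.isfinite(Z)],bins=np.arange(-.02,.14,.005)))
print('lidtop',circ(m&(Z>.072)&(Z<.083)))
print('bar',circ(m&(Z>.09)&(Z<.12)),w[m&(Z>.09)&(Z<.12)].round(3).tolist())
m=box(330,365,265,300)
print('lifter z',np.nanmax(Z[m]))
p=w[m&(Z>.09)];print('lifter grip top',p.round(3).tolist())
p=w[m&(Z>.015)&(Z<=.09)];print(p.round(3).tolist())
print('trivet',circ(box(395,470,240,312)&(Z>.005)&(Z<.02)))
```

```text
(200, 245) [0.468 0.311 0.782]
(240, 245) [0.468 0.255 0.781]
(100, 245) [0.471 0.453 0.78 ]
(245, 150) [0.597 0.245 0.813]
(242, 255) [0.454 0.252 0.779]
z hist (array([   0,    0,   17,  545, 1537,  634,   30,    3,    5,    5,    4,
          6,    5,   22,   98,   91,   20,   45,  674, 1336,  394,   11,
          3,    4,   39,   25,    2,    0,    0,    0,    0]), array([-2.00000000e-02, -1.50000000e-02, -1.00000000e-02, -5.00000000e-03,
        3.46944695e-18,  5.00000000e-03,  1.00000000e-02,  1.50000000e-02,
        2.00000000e-02,  2.50000000e-02,  3.00000000e-02,  3.50000000e-02,
        4.00000000e-02,  4.50000000e-02,  5.00000000e-02,  5.50000000e-02,
        6.00000000e-02,  6.50000000e-02,  7.00000000e-02,  7.50000000e-02,
        8.00000000e-02,  8.50000000e-02,  9.00000000e-02,  9.50000000e-02,
        1.00000000e-01,  1.05000000e-01,  1.10000000e-01,  1.15000000e-01,
        1.20000000e-01,  1.25000000e-01,  1.30000000e-01,  1.35000000e-01]))
lidtop (((0.5085256099700928, 0.37081241607666016), 0.08570972084999084), array([0.49940744, 0.36865118], dtype=float32), 2244
[... 4619 characters left out ...]
0.037], [0.473, 0.082, 0.044], [0.473, 0.08, 0.047], [0.473, 0.077, 0.05], [0.473, 0.074, 0.047], [0.473, 0.071, 0.048], [0.473, 0.068, 0.046], [0.47, 0.085, 0.047], [0.47, 0.082, 0.046], [0.47, 0.08, 0.045], [0.47, 0.077, 0.045], [0.47, 0.074, 0.05], [0.47, 0.071, 0.046], [0.47, 0.068, 0.045], [0.468, 0.085, 0.046], [0.468, 0.082, 0.044], [0.468, 0.08, 0.046], [0.468, 0.077, 0.046], [0.468, 0.074, 0.045], [0.467, 0.071, 0.045], [0.467, 0.084, 0.016], [0.467, 0.082, 0.024], [0.466, 0.079, 0.034], [0.465, 0.077, 0.044], [0.465, 0.074, 0.042], [0.465, 0.071, 0.043]]
trivet (((0.5130857229232788, -0.1826988309621811), 0.14835524559020996), array([ 0.5093241 , -0.18426609], dtype=float32), 2985)
```

View pics/c1.png

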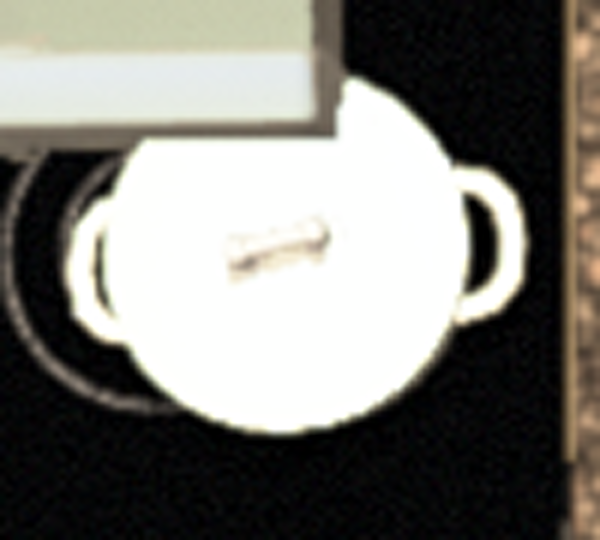

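View pics/c2.png

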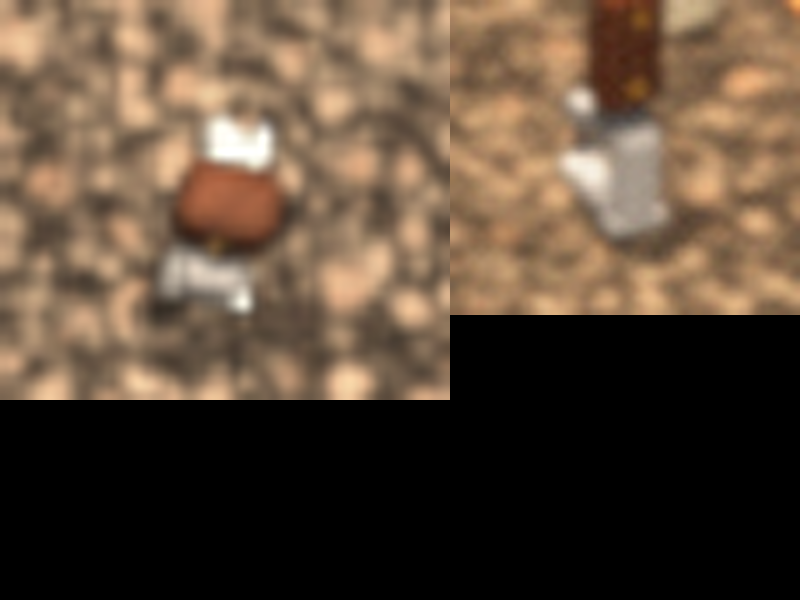

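Findings from the crops:
- The bar runs from (228,265) to (328,235) in the casserole crop, so the lid's yaw is about +16.6°.
- The lifter's narrow front jaw is at (238,140) and its wide heel at (207,278), so its yaw is about −12° with the mouth towards world +x.

I go above the lifter and look with the wrist camera.

```bash
cat >> h.py <<'E'
from scipy.spatial.transform import Rotation as Ro
def goto(x,y,z,deg):
    "shift in tool axes to TCP (x,y,z) with tool y at heading deg"
    s=robot.state(); q=s['ee_rot']; R=Ro.from_quat([q[1],q[2],q[3],q[0]]).as_matrix()
    h=np.degrees(np.arctan2(R[1,1],R[0,1])); t=(h-deg+180)%360-180
    print('t',round(float(s['time']),2),'pos',s['position'].round(4),'head',round(h,2),'F',s['ft_force'].round(2),'tilt z',R[:,2].round(3))
    print('shift',(R.T@(np.array([x,y,z])-s['position'])).round(4),'turn',round(np.radians(t),4))
E
echo '{"offsets":[[-0.23, -0.22, 0.02, 0.96], [-0.23, -0.22, 0.02, 0.96], [-0.23, -0.22, 0.02, 0.96], [-0.23, -0.22, 0.02, 0.96], [-0.23, -0.22, 0.02, 0.96], [-0.23, -0.22, 0.02, 0.96], [-0.23, -0.22, 0.02, 0.96], [-0.23, -0.22, 0.02, 0.96]]}' > next.json && python3 -m crank next.json
python3 - <<'E'
from h import *
goto(.485,.0735,.21,-12)
# trivet by colour on top image
f=np.load('pics/top0.npz'); im=f['frame']; K=f['K'];T=f['world_from_camera']
roi=np.zeros((480,640),np.uint8); roi[238:315,395:475]=1
lab=cv2.cvtColor(im,cv2.COLOR_BGR2HSV); print(lab[276,433],lab[256,440])
m=cv2.inRange(lab,(10,60,150),(28,200,255))*roi; m=cv2.morphologyEx(m,cv2.MORPH_OPEN,np.ones((5,5)))
c=max(cv2.findContours(m,cv2.RETR_EXTERNAL,cv2.CHAIN_APPROX_NONE)[0],key=cv2.contourArea)
def onplane(uv,z):
    d=np.c_[(uv-K[[0,1],[2,2]])/K[0,0],np.ones(len(uv))]@T[:3,:3].T
    return (T[:3,3]+d*((z-T[2,3])/d[:,2])[:,None])[:,:2]
p=onplane(cv2.convexHull(c)[:,0].astype(float),.010)
print('trivet',cv2.fitEllipse(p.astype(np.float32)*1000),cv2.minEnclosingCircle(p.astype(np.float32)))
E
```

```text
time: 0.77
position: [0.3829, 0.2986, 0.2331]
ee_rot: [0.001, 0.636, 0.772, -0.001]
ft_force: [-0.1, -0.2, 0.3]
width: 0.998
gripper_force: 0.0
t 0.77 pos [0.3829 0.2986 0.2331] head 11.04 F [-0.13 -0.19  0.32] tilt z [-0.    -0.003 -1.   ]
shift [-0.2404  0.0572  0.0237] turn 0.4022
[ 24  85 254] [ 25  84 254]
trivet ((516.6583862304688, -178.14576721191406), (185.54457092285156, 209.0970001220703), 142.43133544921875) ((0.5182787179946899, -0.17199429869651794), 0.10771944373846054)
```

```bash
echo '{"offsets":[[-0.24, 0.057, 0.023, 0.40], [-0.24, 0.057, 0.023, 0.40], [-0.24, 0.057, 0.023, 0.40], [-0.24, 0.057, 0.023, 0.40], [-0.24, 0.057, 0.023, 0.40], [-0.24, 0.057, 0.023, 0.40], [-0.24, 0.057, 0.023, 0.40], [-0.24, 0.057, 0.023, 0.40]]}' > next.json && python3 -m crank next.json
python3 - <<'E'
from h import *
f=snap('wrist','w1'); print(f['world_from_camera'].round(3).tolist(),f['K'].round(1).tolist())
snap('top','top1')
w=cloud(f);X,Y,Z=w[...,0],w[...,1],w[...,2]
m=(abs(X-.485)<.06)&(abs(Y-.0735)<.05)
for lo,hi in((.1,.125),(.03,.055),(.003,.02)):
    p=w[m&(Z>lo)&(Z<hi)][:,:2].astype(np.float32)*1000; print(lo,len(p), cv2.minAreaRect(p) if len(p)>4 else'',np.median(w[m&(Z>lo)&(Z<hi)][:,2]) if len(p) else '')
goto(.485,.0735,.075,-12)
E
```

```text
time: 1.43
position: [0.4864, 0.0767, 0.21]
ee_rot: [0.0, 0.775, 0.631, -0.001]
ft_force: [0.2, 0.9, -1.1]
width: 1.008
gripper_force: 0.0
[[0.979, -0.196, -0.055, 0.502], [-0.203, -0.943, -0.262, 0.145], [-0.0, 0.268, -0.963, 0.331], [0.0, 0.0, 0.0, 1.0]] [[352.8, 0.0, 323.6], [0.0, 352.8, 239.8], [0.0, 0.0, 1.0]]
0.1 1353 ((487.352294921875, 76.65263366699219), (29.98328971862793, 23.195537567138672), 75.58139038085938) 0.11135806754431646
0.03 666 ((493.0670471191406, 76.76335144042969), (21.959718704223633, 50.66788864135742), 72.74713897705078) 0.04589935540781795
0.003 413 ((491.4870910644531, 72.43592071533203), (94.48876953125, 89.59935760498047), 1.0602936744689941) 0.007717837304216046
t 1.53 pos [0.4853 0.0808 0.2099] head -11.24 F [0.48 0.26 0.18] tilt z [-0.001  0.001 -1.   ]
shift [-0.0073  0.0013  0.1349] turn 0.0133
```

View pics/w1.png

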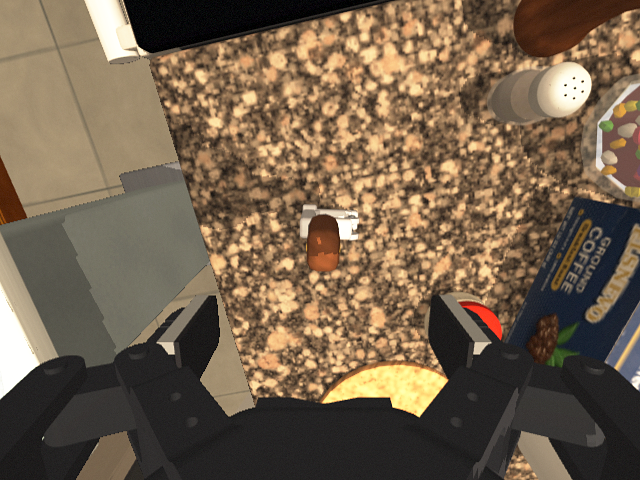

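The wrist view shows the lifter with its grip's top at (323,250), the jaws pointing right (world +x) and the heel to the left. I measure it again with the arm at rest.

Run:
```python
from h import *
f=snap('wrist','w2'); w=cloud(f);X,Y,Z=w[...,0],w[...,1],w[...,2]
m=(abs(X-.485)<.06)&(abs(Y-.075)<.04)
for lo,hi in((.1,.125),(.033,.055)):
    p=w[m&(Z>lo)&(Z<hi)][:,:2].astype(np.float32)*1000; print(lo,len(p), cv2.minAreaRect(p))
# lifter silhouette edges: fit the front/back edges direction with percentile trimmed grip
g=np.load('pics/top1.npz'); a=cloud(g); q=a[(abs(a[...,0]-.485)<.03)&(abs(a[...,1]-.075)<.03)&(a[...,2]>.1)]
print(len(q),q.mean(0) if len(q) else '')
# trivet: depth-based, radius-constrained fit from top0
a=cloud(np.load('pics/top0.npz')); im=np.load('pics/top0.npz')['frame']; hsv=cv2.cvtColor(im,cv2.COLOR_BGR2HSV)
mm=cv2.inRange(hsv,(15,50,200),(30,120,255)); mm[:,:395]=0;mm[:238]=0;mm[315:]=0;mm[:,470:]=0
mm=cv2.morphologyEx(mm,cv2.MORPH_OPEN,cv2.getStructuringElement(cv2.MORPH_ELLIPSE,(15,15)))
c=max(cv2.findContours(mm,cv2.RETR_EXTERNAL,cv2.CHAIN_APPROX_NONE)[0],key=cv2.contourArea)
print(cv2.boundingRect(c),cv2.fitEllipse(c)); 
K=np.load('pics/top0.npz')['K'];T=np.load('pics/top0.npz')['world_from_camera']
uv=cv2.convexHull(c)[:,0].astype(float); d=np.c_[(uv-K[[0,1],[2,2]])/K[0,0],np.ones(len(uv))]@T[:3,:3].T
p=(T[:3,3]+d*((.010-T[2,3])/d[:,2])[:,None])[:,:2].astype(np.float32); print(cv2.minEnclosingCircle(p),cv2.fitEllipse(p*1000))
goto(.4874,.0767,.075,-14)
```

```text
0.1 1333 ((487.08563232421875, 76.84882354736328), (29.95631980895996, 22.36271095275879), 78.20915985107422)
0.033 665 ((492.72735595703125, 76.97080993652344), (22.053508758544922, 50.561851501464844), 73.3769302368164)
854 [0.48423958 0.0748659  0.54580396]
(403, 245, 61, 61) ((433.1517639160156, 275.20166015625), (58.64543151855469, 61.58502197265625), 134.8568572998047)
((0.512459397315979, -0.18321329355239868), 0.09151207655668259) ((511.9018859863281, -183.60769653320312), (179.6719512939453, 181.34007263183594), 119.69575500488281)
t 1.58 pos [0.4852 0.0816 0.21  ] head -11.14 F [-0.99  0.81 -0.12] tilt z [-0.001  0.001 -1.   ]
shift [-0.0045  0.0033  0.135 ] turn 0.05
```

```bash
echo '{"offsets":[[-0.0045, 0.0033, 0.03, 0.035], [-0.0045, 0.0033, 0.065, 0.035], [-0.0045, 0.0033, 0.095, 0.035], [-0.0045, 0.0033, 0.115, 0.035], [-0.0045, 0.0033, 0.128, 0.035], [-0.0045, 0.0033, 0.132, 0.035], [-0.0045, 0.0033, 0.132, 0.035], [-0.0045, 0.0033, 0.132, 0.035]]}' > next.json && python3 -m crank next.json
python3 - <<'E'
from h import *
f=snap('wrist','w3'); w=cloud(f);X,Y,Z=w[...,0],w[...,1],w[...,2]
m=(abs(X-.485)<.06)&(abs(Y-.075)<.03)
for lo,hi in((.09,.122),(.033,.055)):
    p=w[m&(Z>lo)&(Z<hi)][:,:2].astype(np.float32)*1000; print(lo,len(p), cv2.minAreaRect(p))
goto(.4870,.0767,.078,-13)
E
```

```text
time: 2.25
position: [0.4885, 0.076, 0.0788]
ee_rot: [0.0, 0.784, 0.621, 0.0]
ft_force: [0.3, -1.3, 0.1]
width: 0.998
gripper_force: 0.0
0.09 13711 ((483.3065185546875, 80.1148910522461), (27.003721237182617, 124.45014953613281), 76.79898834228516)
0.033 2347 ((493.0027160644531, 77.12979125976562), (21.58986473083496, 50.91385269165039), 74.83689880371094)
t 2.3 pos [0.4888 0.0758 0.0792] head -13.2 F [ 0.57 -0.8   0.63] tilt z [ 0.002  0.001 -1.   ]
shift [ 0.0005 -0.002   0.0012] turn -0.0035
```

View pics/w3.png

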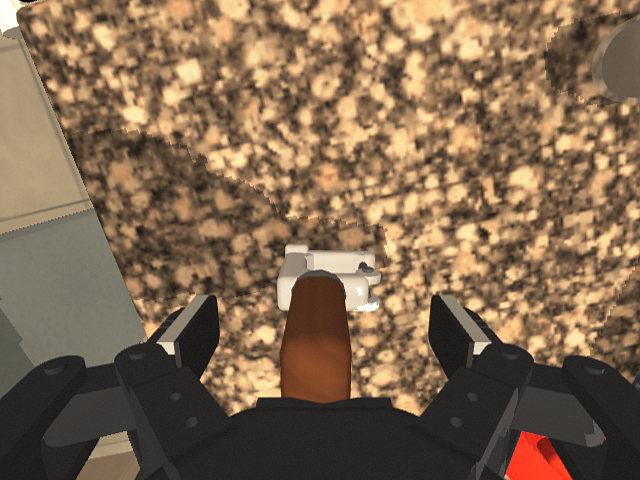

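The grip, at (316,340), stands between the pads and square to them, with the hook's mouth to the right. I close on it.

```bash
echo '{"offsets":[[0.0005, -0.002, 0.001, -0.003], [0.0005, -0.002, 0.001, -0.003], [0.0005, -0.002, 0.001, -0.003], [0.0005, -0.002, 0.001, -0.003], [0.0005, -0.002, 0.001, -0.003], [0.0005, -0.002, 0.001, -0.003], [0.0005, -0.002, 0.001, -0.003], [0.0005, -0.002, 0.001, -0.003]]}' > next.json && python3 -m crank next.json 0.0 80
echo '{"offsets":[[0, 0, 0, 0], [0, 0, 0, 0], [0, 0, 0, 0]]}' > next.json && python3 -m crank next.json
python3 - <<'E'
from h import *
goto(.487,.0767,.078,-13)
f=snap('wrist','w4'); w=cloud(f);X,Y,Z=w[...,0],w[...,1],w[...,2]
m=(abs(X-.485)<.06)&(abs(Y-.075)<.03)
p=w[m&(Z>.033)&(Z<.055)][:,:2].astype(np.float32)*1000; print(len(p), cv2.minAreaRect(p))
E
```

```text
time: 2.97
position: [0.4865, 0.0758, 0.0776]
ee_rot: [0.0, 0.783, 0.622, 0.0]
ft_force: [-1.3, 0.3, 3.3]
width: 0.252
gripper_force: 78.3
time: 3.22
position: [0.4865, 0.0758, 0.0776]
ee_rot: [0.0, 0.783, 0.622, 0.0]
ft_force: [-1.7, 0.2, 5.8]
width: 0.25
gripper_force: 78.5
t 3.22 pos [0.4865 0.0758 0.0776] head -13.12 F [-1.73  0.18  5.75] tilt z [ 0.  0. -1.]
shift [ 0.001   0.0002 -0.0004] turn -0.0022
1226 ((495.137451171875, 80.95634460449219), (15.127970695495605, 51.068721771240234), 67.69189453125)
```

```bash
echo '{"offsets":[[0, 0, -0.01, 0], [0, 0, -0.03, 0], [0, 0, -0.06, 0], [0, 0, -0.09, 0], [0, 0, -0.12, 0], [0, 0, -0.15, 0], [0, 0, -0.17, 0], [0, 0, -0.18, 0]]}' > next.json && python3 -m crank next.json
python3 -c "
from h import *
goto(.4467,.3517,.26,16.6)"
```

```text
time: 3.93
position: [0.4872, 0.0757, 0.2603]
ee_rot: [0.001, 0.783, 0.622, 0.002]
ft_force: [0.9, -0.0, -1.9]
width: 0.246
gripper_force: 78.5
t 3.93 pos [0.4872 0.0757 0.2603] head -13.13 F [ 0.91 -0.04 -1.95] tilt z [ 0.004  0.001 -1.   ]
shift [ 0.2596 -0.1022  0.0004] turn -0.5189
```

```bash
echo '{"offsets":[[0.02, -0.008, 0, -0.05], [0.05, -0.02, 0, -0.12], [0.085, -0.033, 0, -0.2], [0.12, -0.047, 0, -0.27], [0.155, -0.061, 0, -0.35], [0.19, -0.075, 0, -0.42], [0.22, -0.087, 0, -0.48], [0.24, -0.095, 0, -0.519]]}' > next.json && python3 -m crank next.json
echo '{"offsets":[[-0.009, -0.016, 0, 0], [-0.009, -0.016, 0, 0], [-0.009, -0.016, 0, 0], [-0.009, -0.016, 0, 0]]}' > next.json && python3 -m crank next.json
python3 - <<'E'
from h import *
goto(.4467,.3517,.26,16.6)
f=snap('wrist','w5'); snap('top','top5'); w=cloud(f);X,Y,Z=w[...,0],w[...,1],w[...,2]
m=(abs(X-.508)<.035)&(abs(Y-.37)<.035)&(Z>.088)&(Z<.113)
p=w[m]; print(len(p),cv2.minAreaRect(p[:,:2].astype(np.float32)*1000), np.percentile(p[:,2],[50,90]))
ml=(np.hypot(X-.508,Y-.37)<.06)&(Z<.088)&(Z>.06); print('lid z',np.median(Z[ml]))
h=f['frame']; cv2.imwrite('pics/w5v.png',h)
E
```

```text
time: 4.6
position: [0.446, 0.3353, 0.2568]
ee_rot: [-0.001, 0.594, 0.804, -0.0]
ft_force: [0.2, -0.3, -2.4]
width: 0.246
gripper_force: 78.5
time: 4.93
position: [0.4362, 0.3173, 0.2574]
ee_rot: [0.0, 0.598, 0.801, 0.0]
ft_force: [0.2, 0.9, -1.8]
width: 0.247
gripper_force: 78.8
t 4.93 pos [0.4362 0.3173 0.2574] head 16.52 F [ 0.24  0.94 -1.8 ] tilt z [ 0.001 -0.    -1.   ]
shift [ 0.03    0.0199 -0.0026] turn -0.0013
967 ((510.737060546875, 374.00701904296875), (14.158087730407715, 45.89947509765625), 14.347025871276855) [0.10452252 0.10698703]
lid z 0.07792065967759654
```

View pics/w5.png

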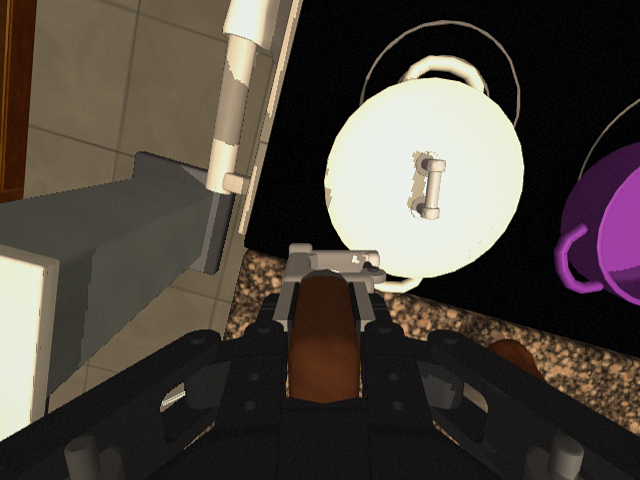

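The wrist view shows the lid with the bar from (433,160) to (431,212) and the lifter well held at (325,340). I refine the bar's line.

```bash
python3 - <<'E'
from h import *
f=snap('wrist','w6')
def onplane(f,uv,z):
    K=f['K'];T=f['world_from_camera'];d=np.c_[(uv-K[[0,1],[2,2]])/K[0,0],np.ones(len(uv))]@T[:3,:3].T
    return (T[:3,3]+d*((z-T[2,3])/d[:,2])[:,None])[:,:2]
for n in('w5','w6'):
    f=np.load(f'pics/{n}.npz'); w=cloud(f);X,Y,Z=w[...,0],w[...,1],w[...,2]
    m=(abs(X-.508)<.035)&(abs(Y-.37)<.035)&(Z>.096)&(Z<.113)
    p=w[m][:,:2].astype(np.float32)*1000
    l=cv2.fitLine(p,cv2.DIST_HUBER,0,.01,.01).ravel(); print(n,len(p),p.mean(0),'yaw',np.degrees(np.arctan(-l[0]/l[1])),cv2.minAreaRect(p))
    # bar only between posts
    c=np.array([510.7,374.]); v=np.array([-np.sin(.26),np.cos(.26)]); t=(p-c)@v
    q=p[abs(t)<13]; l=cv2.fitLine(q,cv2.DIST_HUBER,0,.01,.01).ravel(); print('mid',len(q),q.mean(0),np.degrees(np.arctan(-l[0]/l[1])),'ext',t.min(),t.max())
    # lid rim circle
    hs=f['frame'].min(2)>200
    ml=hs&(np.hypot(X-.51,Y-.373)<.1)&(Z>.065)&(Z<.085)
    hull=cv2.convexHull(w[ml][:,:2].astype(np.float32)*1000); print('lid',cv2.minEnclosingCircle(hull),cv2.fitEllipse(hull))
w=cloud(np.load('pics/top0.npz'));X,Y,Z=w[...,0],w[...,1],w[...,2]
E
python3 - <<'E'
import cv2,numpy as np
im=cv2.imread('pics/w6.png')[140:235,380:485]; cv2.imwrite('pics/c6.png',cv2.resize(im,None,fx=6,fy=6,interpolation=cv2.INTER_CUBIC))
E
```

```text
w5 926 [509.70746 374.46243] yaw 14.032607 ((510.737060546875, 374.00701904296875), (14.158087730407715, 45.89947509765625), 14.347025871276855)
mid 442 [510.0833 373.9281] 14.001619 ext -22.914981951994847 22.977374183436165
lid ((511.6094665527344, 373.9465637207031), 85.13581085205078) ((511.51025390625, 373.8909606933594), (169.42205810546875, 169.6479949951172), 109.96807861328125)
w6 913 [509.69415 374.4698 ] yaw 14.072167 ((510.4518737792969, 373.94232177734375), (14.261334419250488, 45.884002685546875), 13.990567207336426)
mid 442 [510.088   373.97897] 13.562826 ext -22.872688882305134 22.973901249599752
lid ((511.632080078125, 373.8677062988281), 85.12598419189453) ((511.39373779296875, 373.90850830078125), (169.20574951171875, 169.36558532714844), 104.43944549560547)
```

View pics/c6.png

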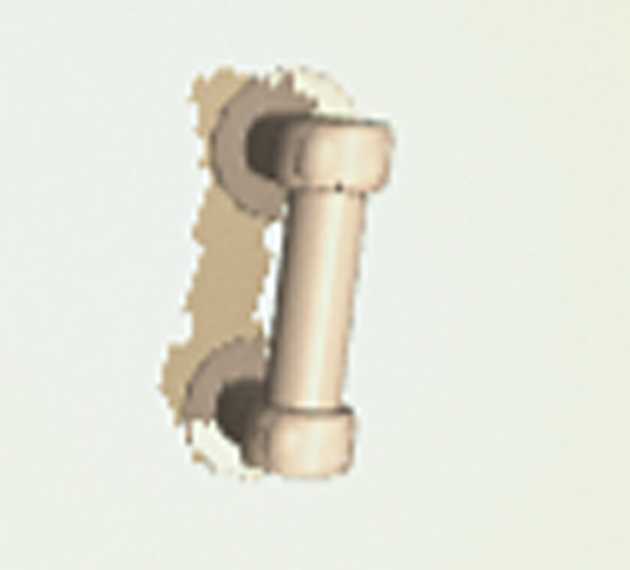

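```bash
python3 -c "
from h import *
goto(.4636,.3612,.2574,14.0)"
```

```text
t 5.08 pos [0.4363 0.3175 0.2574] head 16.54 F [ 0.07 -0.21 -2.42] tilt z [ 0.001  0.    -1.   ]
shift [0.0341 0.0386 0.    ] turn 0.0443
```

```bash
echo '{"offsets":[[0.01, 0.011, 0, 0.02], [0.022, 0.025, 0, 0.044], [0.031, 0.035, 0, 0.044], [0.034, 0.0385, 0, 0.044], [0.034, 0.0385, 0.015, 0.044], [0.034, 0.0385, 0.035, 0.044], [0.034, 0.0385, 0.055, 0.044], [0.034, 0.0385, 0.065, 0.044]]}' > next.json && python3 -m crank next.json
echo '{"offsets":[[0, 0, 0, 0], [0, 0, 0, 0], [0, 0, 0, 0]]}' > next.json && python3 -m crank next.json
python3 -c "
from h import *
goto(.4636,.3612,.1576,14.0)"
```

```text
time: 5.75
position: [0.4617, 0.3601, 0.1899]
ee_rot: [-0.0, 0.615, 0.788, -0.002]
ft_force: [-0.2, 0.1, -1.8]
width: 0.246
gripper_force: 78.9
time: 6.0
position: [0.4636, 0.3618, 0.1935]
ee_rot: [0.0, 0.615, 0.788, 0.001]
ft_force: [1.1, 0.7, -1.0]
width: 0.249
gripper_force: 78.9
t 6.0 pos [0.4636 0.3618 0.1935] head 14.08 F [ 1.14  0.7  -0.98] tilt z [ 0.002  0.001 -1.   ]
shift [-0.0006 -0.0002  0.0359] turn 0.0014
```

```bash
echo '{"offsets":[[-0.0005, 0, 0.01, 0.001], [-0.0005, 0, 0.02, 0.001], [-0.0005, 0, 0.028, 0.001], [-0.0005, 0, 0.033, 0.001], [-0.0005, 0, 0.035, 0.001], [-0.0005, 0, 0.035, 0.001], [-0.0005, 0, 0.035, 0.001]]}' > next.json && python3 -m crank next.json
python3 - <<'E'
from h import *
goto(.4636,.3612,.1576,14.0)
f=snap('wrist','w7'); w=cloud(f);X,Y,Z=w[...,0],w[...,1],w[...,2]
m=(np.hypot(X-.51,Y-.374)<.026)&(Z>.096)&(Z<.109)
p=w[m][:,:2].astype(np.float32)*1000; print(len(p),cv2.minAreaRect(p))
cv2.imwrite('pics/c7.png',cv2.resize(f['frame'][120:420,230:530],None,fx=2,fy=2))
E
```

```text
time: 6.58
position: [0.463, 0.3611, 0.1572]
ee_rot: [0.0, 0.615, 0.788, -0.0]
ft_force: [0.4, -0.7, -1.8]
width: 0.249
gripper_force: 78.9
t 6.58 pos [0.463  0.3611 0.1572] head 14.04 F [ 0.44 -0.73 -1.8 ] tilt z [ 0. -0. -1.]
shift [-0.      0.0006 -0.0004] turn 0.0007
1975 ((501.7236022949219, 371.6117248535156), (32.918601989746094, 46.159149169921875), 15.187886238098145)
```

View pics/c7.png

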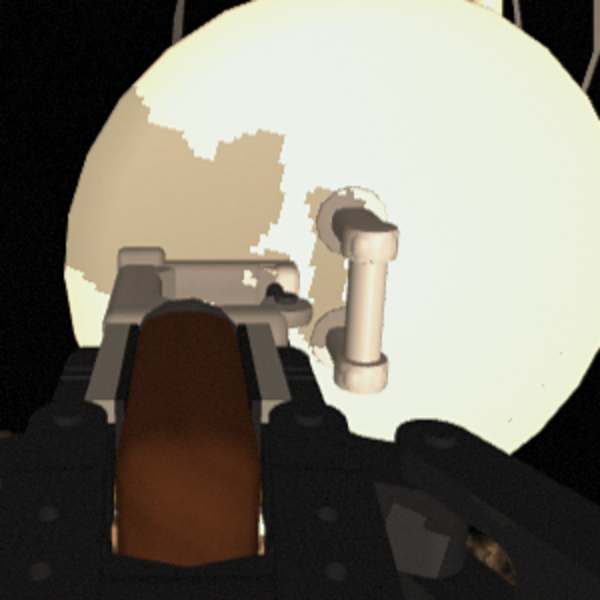

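The crop shows the hook's tip at (300,300), left of the bar at (365,310), between the posts at rows 240 and 375. I check the lateral offset in 3D.

Run:
```python
from h import *
f=np.load('pics/w7.npz'); w=cloud(f); c=np.array([.5109,.374]);u=np.array([.970,.242]);v=np.array([-.242,.970])
d=w[...,:2]-c; a=d@u*1000; b=d@v*1000; Z=w[...,2]*1000
for n,m in (('jaw',(a>-45)&(a<-16)&(Z>119)&(Z<132)&(abs(b)<25)),('foot',(a>-60)&(a<-14)&(Z>83)&(Z<95)&(abs(b)<25)),('bar',(abs(a)<14)&(abs(b)<26)&(Z>95)&(Z<110))):
    print(n,m.sum(),'a',np.percentile(a[m],[1,50,99]).round(1),'b',np.percentile(b[m],[1,50,99]).round(1),'z',np.percentile(Z[m],[5,50,95]).round(1))
    if n=='bar':
        k=m&(abs(b)<12); print(np.percentile(a[k],[2,98]).round(1), np.percentile(Z[k],90))
k=(a>20)&(a<60)&(abs(b)<40); print('lid z',np.median(Z[k]))
```

```text
jaw 626 a [-44.5 -27.7 -18.2] b [ 0.   7.2 10.9] z [119.6 124.3 127.7]
foot 1413 a [-59.2 -38.1 -16.6] b [-3.8  4.2 11.3] z [84.6 87.4 91.1]
bar 1942 a [-6.9 -1.1  6.3] b [-22.1   1.7  23. ] z [100.1 104.5 107.3]
[-4.7  4.4] 105.18949040908232
lid z 77.88795784830918
```

```bash
echo '{"offsets":[[-0.001, 0.003, -0.001, 0], [-0.001, 0.006, -0.001, 0], [-0.001, 0.009, -0.001, 0], [-0.001, 0.012, -0.001, 0], [-0.001, 0.014, -0.001, 0], [-0.001, 0.015, -0.001, 0], [-0.001, 0.015, -0.001, 0]]}' > next.json && python3 -m crank next.json
echo '{"offsets":[[0, 0.001, 0, 0], [0, 0.002, 0, 0], [0, 0.003, 0, 0], [0, 0.004, 0, 0], [0, 0.005, 0, 0], [0, 0.006, 0, 0]]}' > next.json && python3 -m crank next.json
echo '{"offsets":[[0, 0.001, 0, 0], [0, 0.002, 0, 0], [0, 0.003, 0, 0], [0, 0.004, 0, 0], [0, 0.005, 0, 0], [0, 0.006, 0, 0]]}' > next.json && python3 -m crank next.json
python3 -c "
from h import *
goto(.463+.0485,.3611+.0121,.1576,14.0)"
```

```text
time: 7.22
position: [0.478, 0.3637, 0.1582]
ee_rot: [0.0, 0.615, 0.788, 0.0]
ft_force: [-0.9, -0.6, -0.9]
width: 0.251
gripper_force: 78.9
time: 7.72
position: [0.4821, 0.3649, 0.1579]
ee_rot: [-0.001, 0.615, 0.788, -0.001]
ft_force: [-2.6, -0.5, -0.3]
width: 0.247
gripper_force: 79.0
time: 8.22
position: [0.4884, 0.3664, 0.1578]
ee_rot: [-0.001, 0.615, 0.788, -0.001]
ft_force: [-5.9, -1.7, -1.2]
width: 0.247
gripper_force: 78.9
t 8.22 pos [0.4884 0.3664 0.1578] head 14.05 F [-5.92 -1.67 -1.24] tilt z [-0.002 -0.001 -1.   ]
shift [0.001  0.024  0.0002] turn 0.0008
```

```bash
for i in 1 ; do echo '{"offsets":[[0, 0.001, 0, 0], [0, 0.002, 0, 0], [0, 0.003, 0, 0], [0, 0.004, 0, 0], [0, 0.005, 0, 0], [0, 0.006, 0, 0]]}' > next.json && python3 -m crank next.json
echo '{"offsets":[[0, 0.001, 0, 0], [0, 0.002, 0, 0], [0, 0.003, 0, 0], [0, 0.004, 0, 0]]}' > next.json && python3 -m crank next.json; done
python3 -c "
from h import *
goto(.463+.0485,.3611+.0121,.1576,14.0)"
```

```text
time: 8.72
position: [0.4933, 0.3672, 0.1573]
ee_rot: [-0.001, 0.615, 0.788, -0.003]
ft_force: [-6.1, -1.4, -1.6]
width: 0.249
gripper_force: 78.9
time: 9.05
position: [0.4977, 0.3686, 0.1578]
ee_rot: [-0.001, 0.615, 0.788, -0.002]
ft_force: [-5.8, -2.5, -0.2]
width: 0.247
gripper_force: 78.9
t 9.05 pos [0.4977 0.3686 0.1578] head 14.05 F [-5.77 -2.47 -0.23] tilt z [-0.004 -0.002 -1.   ]
shift [0.0011 0.0146 0.0001] turn 0.0009
```

```bash
echo '{"offsets":[[0, 0.001, 0, 0], [0, 0.002, 0, 0], [0, 0.003, 0, 0], [0, 0.004, 0, 0], [0, 0.005, 0, 0], [0, 0.006, 0, 0]]}' > next.json && python3 -m crank next.json
echo '{"offsets":[[0, 0.001, 0, 0], [0, 0.002, 0, 0], [0, 0.003, 0, 0], [0, 0.004, 0, 0]]}' > next.json && python3 -m crank next.json
python3 - <<'E'
from h import *
goto(.463+.0485,.3611+.0121,.1576,14.0)
f=snap('wrist','w8'); w=cloud(f)
c=np.array([.5109,.374]);u=np.array([.970,.242]);v=np.array([-.242,.970])
d=w[...,:2]-c; a=d@u*1000; b=d@v*1000; Z=w[...,2]*1000
m=(abs(a)<20)&(b>14)&(b<26)&(Z>95)&(Z<110); print('post',m.sum(),np.percentile(a[m],[2,50,98]).round(1),np.percentile(b[m],98))
cv2.imwrite('pics/c8.png',cv2.resize(f['frame'][200:380,250:430],None,fx=3,fy=3,interpolation=cv2.INTER_CUBIC))
E
```

```text
time: 9.55
position: [0.5044, 0.3705, 0.1583]
ee_rot: [-0.0, 0.615, 0.788, -0.0]
ft_force: [-5.6, -1.6, 0.7]
width: 0.246
gripper_force: 79.2
time: 9.88
position: [0.5116, 0.3721, 0.1594]
ee_rot: [0.002, 0.616, 0.788, 0.003]
ft_force: [0.3, -0.3, -0.8]
width: 0.249
gripper_force: 79.0
t 9.88 pos [0.5116 0.3721 0.1594] head 14.01 F [ 0.32 -0.26 -0.76] tilt z [ 0.007  0.003 -1.   ]
shift [0.0011 0.0001 0.0018] turn 0.0001
post 526 [-3.8  3.5 10.4] 22.369091854996192
```

```bash
echo '{"offsets":[[0, 0.001, 0.0005, 0], [0, 0.002, 0.001, 0], [0, 0.003, 0.001, 0], [0, 0.004, 0.001, 0], [0, 0.004, 0.001, 0]]}' > next.json && python3 -m crank next.json
echo '{"offsets":[[0, 0.001, 0, 0], [0, 0.002, 0, 0], [0, 0.002, 0, 0]]}' > next.json && python3 -m crank next.json
python3 - <<'E'
from h import *
goto(.463+.0485,.3611+.0121,.1576,14.0)
f=snap('wrist','w9'); w=cloud(f)
c=np.array([.5109,.374]);u=np.array([.970,.242]);v=np.array([-.242,.970])
d=w[...,:2]-c; a=d@u*1000; b=d@v*1000; Z=w[...,2]*1000
m=(abs(a)<20)&(b>14)&(b<26)&(Z>95)&(Z<110); print('post',m.sum(),np.percentile(a[m],[2,50,98]).round(1),np.percentile(b[m],98))
E
```

```text
time: 10.35
position: [0.5129, 0.3724, 0.1571]
ee_rot: [0.0, 0.615, 0.788, 0.0]
ft_force: [1.3, -0.1, -1.7]
width: 0.244
gripper_force: 79.0
time: 10.6
position: [0.5142, 0.3729, 0.1571]
ee_rot: [-0.0, 0.615, 0.788, -0.0]
ft_force: [-0.8, -1.3, -1.5]
width: 0.251
gripper_force: 79.1
t 10.6 pos [0.5142 0.3729 0.1571] head 14.04 F [-0.81 -1.28 -1.47] tilt z [-0.001 -0.    -1.   ]
shift [ 0.001  -0.0026 -0.0005] turn 0.0007
post 540 [-3.6  3.7 10.4] 22.425251842373832
```

```bash
echo '{"offsets":[[0, 0.001, 0, 0], [0, 0.002, 0, 0], [0, 0.003, 0, 0], [0, 0.003, 0, 0]]}' > next.json && python3 -m crank next.json
echo '{"offsets":[[0, 0.001, 0, 0], [0, 0.002, 0, 0], [0, 0.002, 0, 0]]}' > next.json && python3 -m crank next.json
python3 - <<'E'
from h import *
goto(.463+.0485,.3611+.0121,.1576,14.0)
f=snap('wrist','w10'); w=cloud(f)
c=np.array([.5109,.374]);u=np.array([.970,.242]);v=np.array([-.242,.970])
d=w[...,:2]-c; a=d@u*1000; b=d@v*1000; Z=w[...,2]*1000
m=(abs(a)<20)&(b>14)&(b<26)&(Z>95)&(Z<110); print('post',m.sum(),np.percentile(a[m],[2,50,98]).round(1),np.percentile(b[m],98))
E
```

```text
time: 10.98
position: [0.5156, 0.3735, 0.157]
ee_rot: [-0.001, 0.615, 0.788, -0.002]
ft_force: [-4.9, -1.6, 1.3]
width: 0.248
gripper_force: 79.4
time: 11.23
position: [0.5161, 0.3736, 0.1566]
ee_rot: [-0.002, 0.615, 0.788, -0.003]
ft_force: [-7.4, -1.9, 1.9]
width: 0.251
gripper_force: 79.5
t 11.23 pos [0.5161 0.3736 0.1566] head 14.08 F [-7.36 -1.88  1.86] tilt z [-0.008 -0.003 -1.   ]
shift [ 0.0007 -0.0046 -0.001 ] turn 0.0015
post 548 [-3.2  3.8 10.5] 22.35875207593079
```

Bar is home, bearing with 7.6 N. Now the tug.

```bash
echo '{"offsets":[[0, -0.002, 0, 0], [0, -0.004, 0, 0], [0, -0.006, 0, 0], [0, -0.008, 0, 0], [0, -0.01, 0, 0], [0, -0.012, 0, 0], [0, -0.014, 0, 0], [0, -0.015, 0, 0]]}' > next.json && python3 -m crank next.json
echo '{"offsets":[[0, -0.001, 0, 0], [0, -0.002, 0, 0], [0, -0.003, 0, 0], [0, -0.004, 0, 0], [0, -0.005, 0, 0], [0, -0.006, 0, 0]]}' > next.json && python3 -m crank next.json
python3 -c "
from h import *
goto(.463+.0485,.3611+.0121,.1576,14.0)"
```

```text
time: 11.95
position: [0.5049, 0.3704, 0.1574]
ee_rot: [0.0, 0.615, 0.788, 0.0]
ft_force: [-0.4, -0.6, -2.3]
width: 0.249
gripper_force: 79.2
time: 12.45
position: [0.499, 0.369, 0.1573]
ee_rot: [0.0, 0.615, 0.788, -0.0]
ft_force: [0.5, -0.4, -1.4]
width: 0.25
gripper_force: 79.2
t 12.45 pos [0.499  0.369  0.1573] head 14.04 F [ 0.53 -0.4  -1.43] tilt z [ 0. -0. -1.]
shift [ 0.0011  0.0132 -0.0003] turn 0.0007
```

```bash
echo '{"offsets":[[0, -0.001, 0, 0], [0, -0.002, 0, 0], [0, -0.003, 0, 0], [0, -0.004, 0, 0], [0, -0.005, 0, 0], [0, -0.006, 0, 0]]}' > next.json && python3 -m crank next.json
echo '{"offsets":[[0, -0.001, 0, 0], [0, -0.002, 0, 0], [0, -0.003, 0, 0], [0, -0.004, 0, 0]]}' > next.json && python3 -m crank next.json
python3 - <<'E'
from h import *
goto(.463+.0485,.3611+.0121,.1576,14.0)
f=snap('wrist','w11'); w=cloud(f)
c=np.array([.5109,.374]);u=np.array([.970,.242]);v=np.array([-.242,.970])
d=w[...,:2]-c; a=d@u*1000; b=d@v*1000; Z=w[...,2]*1000
m=(abs(a)<20)&(b>14)&(b<26)&(Z>95)&(Z<110); print('post',m.sum(),np.percentile(a[m],[2,50,98]).round(1),np.percentile(b[m],98))
E
```

```text
time: 12.95
position: [0.494, 0.3677, 0.1575]
ee_rot: [0.001, 0.616, 0.788, 0.001]
ft_force: [1.6, 0.1, -3.1]
width: 0.25
gripper_force: 79.1
time: 13.28
position: [0.4896, 0.3667, 0.1575]
ee_rot: [0.0, 0.615, 0.788, 0.0]
ft_force: [3.1, 0.2, -1.7]
width: 0.247
gripper_force: 79.1
t 13.28 pos [0.4896 0.3667 0.1575] head 14.04 F [ 3.07  0.23 -1.67] tilt z [ 0.001  0.    -1.   ]
shift [ 0.001   0.0228 -0.0001] turn 0.0006
post 539 [-10.7  -4.2   3.4] 22.198571160397204
```

```bash
echo '{"offsets":[[0, -0.001, 0, 0], [0, -0.002, 0, 0], [0, -0.003, 0, 0]]}' > next.json && python3 -m crank next.json
echo '{"offsets":[[0, -0.001, 0, 0], [0, -0.002, 0, 0]]}' > next.json && python3 -m crank next.json
python3 -c "
from h import *
goto(.463+.0485,.3611+.0121,.1576,14.0)"
```

```text
time: 13.58
position: [0.4866, 0.3659, 0.1575]
ee_rot: [0.0, 0.615, 0.788, 0.0]
ft_force: [3.0, 0.1, -2.1]
width: 0.245
gripper_force: 79.2
time: 13.75
position: [0.485, 0.3656, 0.1575]
ee_rot: [0.0, 0.615, 0.788, 0.001]
ft_force: [4.7, 0.5, -2.1]
width: 0.248
gripper_force: 79.1
t 13.75 pos [0.485  0.3656 0.1575] head 14.04 F [ 4.69  0.55 -2.06] tilt z [ 0.002  0.001 -1.   ]
shift [ 0.001   0.0275 -0.0001] turn 0.0007
```

```bash
echo '{"offsets":[[0, -0.001, 0, 0], [0, -0.002, 0, 0], [0, -0.002, 0, 0]]}' > next.json && python3 -m crank next.json
echo '{"offsets":[[0, -0.001, 0, 0], [0, -0.001, 0, 0]]}' > next.json && python3 -m crank next.json
python3 - <<'E'
from h import *
goto(.463+.0485,.3611+.0121,.1576,14.0)
f=snap('wrist','w12'); w=cloud(f)
c=np.array([.5109,.374]);u=np.array([.970,.242]);v=np.array([-.242,.970])
d=w[...,:2]-c; a=d@u*1000; b=d@v*1000; Z=w[...,2]*1000
m=(abs(a)<20)&(b>14)&(b<26)&(Z>95)&(Z<110); print('post',m.sum(),np.percentile(a[m],[2,50,98]).round(1),np.percentile(b[m],98))
E
```

```text
time: 14.0
position: [0.4845, 0.3652, 0.1577]
ee_rot: [0.001, 0.616, 0.788, 0.002]
ft_force: [5.8, 1.4, -4.7]
width: 0.245
gripper_force: 79.1
time: 14.17
position: [0.4842, 0.3651, 0.1579]
ee_rot: [0.002, 0.616, 0.788, 0.003]
ft_force: [6.9, 1.6, -3.6]
width: 0.247
gripper_force: 79.1
t 14.17 pos [0.4842 0.3651 0.1579] head 14.01 F [ 6.89  1.62 -3.59] tilt z [ 0.006  0.002 -1.   ]
shift [0.0012 0.0284 0.0005] turn 0.0001
post 535 [-15.5  -9.   -1.9] 22.060710125654467
```

```bash
echo '{"offsets":[[0, -0.001, 0, 0], [0, -0.002, 0, 0], [0, -0.0025, 0, 0], [0, -0.0025, 0, 0]]}' > next.json && python3 -m crank next.json
python3 - <<'E'
from h import *
goto(.463+.0485,.3611+.0121,.1576,14.0)
f=snap('wrist','w13')
for n in('w6','w13'):
    f=np.load(f'pics/{n}.npz'); w=cloud(f); X,Y,Z=w[...,0],w[...,1],w[...,2]
    # far handle (+y side) of casserole
    m=(Z>.035)&(Z<.062)&(Y>.44)&(np.hypot(X-.51,Y-.374)<.12)&(np.hypot(X-.51,Y-.374)>.093)&(f['frame'].min(2)>120)
    p=w[m][:,:2].astype(np.float32)*1000; print(n,len(p),p.mean(0),cv2.minAreaRect(p))
E
```

```text
time: 14.55
position: [0.4834, 0.3649, 0.1587]
ee_rot: [0.003, 0.616, 0.788, 0.005]
ft_force: [7.8, 1.5, -2.9]
width: 0.252
gripper_force: 79.2
t 14.55 pos [0.4834 0.3649 0.1587] head 13.99 F [ 7.8   1.5  -2.88] tilt z [ 0.01   0.004 -1.   ]
shift [0.0013 0.0293 0.0014] turn -0.0003
w6 975 [502.51166 471.20264] ((503.20306396484375, 470.76123046875), (66.10588073730469, 19.307350158691406), 4.457662105560303)
w13 1902 [502.70566 471.27518] ((503.4924011230469, 470.6325988769531), (66.44278717041016, 19.17167091369629), 3.66302752494812)
```

```bash
echo '{"offsets":[[0, -0.001, 0, 0], [0, -0.002, 0, 0], [0, -0.003, 0, 0], [0, -0.003, 0, 0]]}' > next.json && python3 -m crank next.json
python3 -c "
from h import *
goto(.463+.0485,.3611+.0121,.1576,14.0)"
```

```text
time: 14.93
position: [0.4823, 0.3645, 0.1595]
ee_rot: [0.004, 0.616, 0.788, 0.007]
ft_force: [9.7, 1.8, -2.4]
width: 0.247
gripper_force: 79.4
t 14.93 pos [0.4823 0.3645 0.1595] head 13.96 F [ 9.74  1.78 -2.39] tilt z [ 0.014  0.005 -1.   ]
shift [0.0014 0.0304 0.0024] turn -0.0007
```

```bash
echo '{"offsets":[[0, -0.001, 0, 0], [0, -0.001, 0, 0], [0, -0.0015, 0, 0], [0, -0.0015, 0, 0], [0, -0.0015, 0, 0], [0, -0.0015, 0, 0]]}' > next.json && python3 -m crank next.json
python3 - <<'E'
from h import *
goto(.463+.0485,.3611+.0121,.1576,14.0)
snap('wrist','w14'); snap('scene','s14')
for n in('w6','w14'):
    f=np.load(f'pics/{n}.npz'); w=cloud(f); X,Y,Z=w[...,0],w[...,1],w[...,2]
    m=(Z>.035)&(Z<.062)&(Y>.44)&(np.hypot(X-.51,Y-.374)<.12)&(np.hypot(X-.51,Y-.374)>.093)&(f['frame'].min(2)>120)
    p=w[m][:,:2].astype(np.float32)*1000; print(n,len(p),cv2.minAreaRect(p))
w=cloud(np.load('pics/w14.npz'))
c=np.array([.5109,.374]);u=np.array([.970,.242]);v=np.array([-.242,.970])
d=w[...,:2]-c; a=d@u*1000; b=d@v*1000; Z=w[...,2]*1000
m=(abs(a+8)<20)&(b>14)&(b<26)&(Z>95)&(Z<110); print('post',m.sum(),np.percentile(a[m],[2,50,98]).round(1),np.percentile(b[m],98))
E
```

```text
time: 15.43
position: [0.4819, 0.3644, 0.16]
ee_rot: [0.005, 0.616, 0.788, 0.008]
ft_force: [10.9, 3.1, -1.5]
width: 0.251
gripper_force: 79.5
t 15.43 pos [0.4819 0.3644 0.16  ] head 13.94 F [10.92  3.1  -1.52] tilt z [ 0.016  0.006 -1.   ]
shift [0.0014 0.0308 0.0029] turn -0.001
w6 975 ((503.20306396484375, 470.76123046875), (66.10588073730469, 19.307350158691406), 4.457662105560303)
w14 1862 ((503.357177734375, 470.6971740722656), (66.24872589111328, 19.26459503173828), 3.5919060707092285)
post 489 [-17.  -10.4  -3.2] 21.973488186280708
```

Tugged with about 11 N: the latch holds and the casserole has not moved. I unload and push the bar home again, with the lid centred in the mouth.

```bash
echo '{"offsets":[[0, 0.0015, 0, 0], [0, 0.003, 0, 0], [0, 0.0045, 0, 0], [0, 0.006, 0, 0], [0, 0.008, 0, 0], [0, 0.01, 0, 0], [0, 0.012, 0, 0], [0, 0.014, 0, 0]]}' > next.json && python3 -m crank next.json
echo '{"offsets":[[0, 0.002, 0, 0], [0, 0.004, 0, 0], [0, 0.006, 0, 0], [0, 0.008, 0, 0], [0, 0.01, 0, 0], [0, 0.011, 0, 0], [0, 0.012, 0, 0], [0, 0.012, 0, 0]]}' > next.json && python3 -m crank next.json
python3 - <<'E'
from h import *
goto(.5128,.3740,.1576,14.0)
snap('wrist','w15')
w=cloud(np.load('pics/w15.npz'))
c=np.array([.5109,.374]);u=np.array([.970,.242]);v=np.array([-.242,.970])
d=w[...,:2]-c; a=d@u*1000; b=d@v*1000; Z=w[...,2]*1000
m=(abs(a+8)<20)&(b>14)&(b<26)&(Z>95)&(Z<110); print('post',m.sum(),np.percentile(a[m],[2,50,98]).round(1),np.percentile(b[m],98))
E
```

```text
time: 16.2
position: [0.4863, 0.366, 0.1566]
ee_rot: [-0.001, 0.615, 0.788, -0.002]
ft_force: [-0.3, -0.0, -2.8]
width: 0.247
gripper_force: 79.5
time: 16.87
position: [0.5001, 0.3693, 0.1572]
ee_rot: [0.0, 0.615, 0.788, -0.0]
ft_force: [-0.1, -0.7, -1.1]
width: 0.245
gripper_force: 79.5
t 16.87 pos [0.5001 0.3693 0.1572] head 14.03 F [-0.11 -0.66 -1.1 ] tilt z [ 0. -0. -1.]
shift [ 0.0015  0.0134 -0.0004] turn 0.0006
post 522 [-15.2  -8.2  -1.3] 21.78153290517408
```

```bash
echo '{"offsets":[[0, 0.002, 0, 0], [0, 0.004, 0, 0], [0, 0.006, 0, 0], [0, 0.008, 0, 0], [0, 0.01, 0, 0], [0, 0.0115, 0, 0], [0, 0.0125, 0, 0], [0, 0.0125, 0, 0]]}' > next.json && python3 -m crank next.json
python3 - <<'E'
from h import *
goto(.5128,.3740,.1576,14.0)
snap('wrist','w16')
w=cloud(np.load('pics/w16.npz'))
c=np.array([.5109,.374]);u=np.array([.970,.242]);v=np.array([-.242,.970])
d=w[...,:2]-c; a=d@u*1000; b=d@v*1000; Z=w[...,2]*1000
m=(abs(a+8)<20)&(b>14)&(b<26)&(Z>95)&(Z<110); print('post',m.sum(),np.percentile(a[m],[2,50,98]).round(1),np.percentile(b[m],98))
E
```

```text
time: 17.58
position: [0.5124, 0.3723, 0.157]
ee_rot: [0.0, 0.615, 0.788, 0.0]
ft_force: [-1.9, -0.5, -2.3]
width: 0.251
gripper_force: 79.7
t 17.58 pos [0.5124 0.3723 0.157 ] head 14.03 F [-1.9  -0.55 -2.34] tilt z [ 0. -0. -1.]
shift [ 0.0015  0.0008 -0.0006] turn 0.0005
post 528 [-6.2  0.9  7.8] 21.707334886039195
```

```bash
echo '{"offsets":[[0, -0.0005, -0.001, 0], [0, -0.0005, -0.002, 0], [0, -0.0005, -0.003, 0], [0, -0.0005, -0.004, 0], [0, -0.0005, -0.005, 0], [0, -0.0005, -0.006, 0], [0, -0.0005, -0.007, 0], [0, -0.0005, -0.008, 0]]}' > next.json && python3 -m crank next.json
echo '{"offsets":[[0, 0, -0.001, 0], [0, 0, -0.002, 0], [0, 0, -0.003, 0], [0, 0, -0.004, 0], [0, 0, -0.005, 0], [0, 0, -0.006, 0], [0, 0, -0.007, 0], [0, 0, -0.008, 0]]}' > next.json && python3 -m crank next.json
echo '{"offsets":[[0, 0, -0.001, 0], [0, 0, -0.003, 0], [0, 0, -0.005, 0], [0, 0, -0.008, 0], [0, 0, -0.011, 0], [0, 0, -0.014, 0], [0, 0, -0.017, 0], [0, 0, -0.02, 0]]}' > next.json && python3 -m crank next.json
python3 - <<'E'
from h import *
goto(.5128,.3740,.1576,14.0)
snap('wrist','w17')
w=cloud(np.load('pics/w17.npz'))
c=np.array([.5109,.374]);u=np.array([.970,.242]);v=np.array([-.242,.970])
d=w[...,:2]-c; a=d@u*1000; b=d@v*1000; Z=w[...,2]*1000
for n,m in (('xp',(a>30)&(a<65)&(abs(b)<50)),('all',(np.hypot(a,b)<68)&(a>20))):
    m=m&(Z>80)&(Z<115)
    A=np.c_[a[m],b[m],np.ones(m.sum())]; print(n,m.sum(),np.linalg.lstsq(A,Z[m],rcond=None)[0])
E
```

```text
time: 18.3
position: [0.5117, 0.372, 0.165]
ee_rot: [0.0, 0.615, 0.788, -0.0]
ft_force: [0.0, 0.1, -7.8]
width: 0.247
gripper_force: 78.9
time: 18.97
position: [0.5116, 0.3722, 0.1734]
ee_rot: [0.0, 0.615, 0.788, -0.0]
ft_force: [-0.1, 0.8, -7.5]
width: 0.252
gripper_force: 79.0
time: 19.63
position: [0.5116, 0.3722, 0.1937]
ee_rot: [0.0, 0.615, 0.788, 0.0]
ft_force: [0.6, 0.6, -8.1]
width: 0.25
gripper_force: 78.9
t 19.63 pos [0.5116 0.3722 0.1937] head 14.04 F [ 0.6   0.59 -8.09] tilt z [ 0.  0. -1.]
shift [0.0015 0.0016 0.0361] turn 0.0007
xp 7346 [-1.14347532e-02 -5.49533220e-03  1.07076778e+02]
all 8471 [-9.95898267e-04 -3.37872961e-03  1.06607470e+02]
```

Lid hangs level. I check obstacles on the way to the trivet.

Run:
```python
from h import *
w=cloud(np.load('pics/top0.npz')); X,Y,Z=w[...,0],w[...,1],w[...,2]
g=np.isfinite(Z)&(Z>.03)&(Z<.4)&(X>.42)&(X<.75)&(Y<.27)&(Y>-.4)&~((abs(X-.485)<.03)&(abs(Y-.075)<.03))
n,l,s,c=cv2.connectedComponentsWithStats(g.astype(np.uint8))
for i in range(1,n):
    if s[i,4]>25:
        p=w[l==i]; print(s[i,4],'px',c[i].round(),'x',p[:,0].min().round(3),p[:,0].max().round(3),'y',p[:,1].min().round(3),p[:,1].max().round(3),'z',np.percentile(p[:,2],98).round(3))
goto(.49,.10,.28,-5)
```

```text
7998 px [533. 240.] x 0.42 0.75 y -0.399 -0.324 z 0.394
2605 px [376. 202.] x 0.638 0.75 y -0.144 0.136 z 0.193
382 px [302. 208.] x 0.673 0.721 y 0.176 0.222 z 0.179
501 px [449. 211.] x 0.648 0.743 y -0.271 -0.186 z 0.099
174 px [322. 224.] x 0.642 0.676 y 0.122 0.164 z 0.093
355 px [487. 228.] x 0.615 0.661 y -0.357 -0.311 z 0.111
376 px [391. 246.] x 0.564 0.626 y -0.089 -0.026 z 0.057
53 px [280. 276.] x 0.484 0.535 y 0.26 0.269 z 0.061
t 19.68 pos [0.512  0.3724 0.1944] head 14.04 F [ 0.48  0.08 -6.34] tilt z [ 0.001  0.001 -1.   ]
shift [-0.2589 -0.0873 -0.0858] turn 0.3323
```

```bash
echo '{"offsets":[[0, 0, -0.003, 0], [0, 0, -0.009, 0], [-0.001, 0, -0.016, 0], [-0.004, -0.001, -0.024, 0], [-0.009, -0.002, -0.031, 0], [-0.016, -0.004, -0.037, 0], [-0.025, -0.006, -0.04, 0], [-0.036, -0.009, -0.041, 0]]}' > next.json && python3 -m crank next.json
echo '{"offsets":[[-0.012, -0.003, 0, 0], [-0.025, -0.006, 0, 0], [-0.038, -0.0095, 0, 0], [-0.052, -0.013, 0, 0], [-0.066, -0.0165, 0, 0], [-0.08, -0.02, 0, 0], [-0.094, -0.0235, 0, 0], [-0.108, -0.027, 0, 0]]}' > next.json && python3 -m crank next.json
echo '{"offsets":[[-0.014, -0.0035, 0, 0], [-0.028, -0.007, 0, 0], [-0.042, -0.0105, 0, 0], [-0.056, -0.014, 0, 0], [-0.07, -0.0175, 0, 0], [-0.084, -0.021, 0, 0], [-0.098, -0.0245, 0, 0], [-0.112, -0.028, 0, 0]]}' > next.json && python3 -m crank next.json
python3 -c "
from h import *
goto(.5145,-.1805,.235,14)"
```

```text
time: 20.35
position: [0.512, 0.3344, 0.2354]
ee_rot: [0.0, 0.615, 0.788, 0.001]
ft_force: [0.3, -0.3, -8.3]
width: 0.251
gripper_force: 79.0
time: 21.02
position: [0.5117, 0.2221, 0.2344]
ee_rot: [0.0, 0.616, 0.788, -0.0]
ft_force: [0.1, -0.2, -7.5]
width: 0.251
gripper_force: 79.0
time: 21.68
position: [0.5116, 0.1069, 0.2345]
ee_rot: [0.0, 0.615, 0.788, 0.0]
ft_force: [0.2, -0.2, -7.7]
width: 0.249
gripper_force: 79.0
t 21.68 pos [0.5116 0.1069 0.2345] head 14.04 F [ 0.24 -0.19 -7.73] tilt z [ 0.  0. -1.]
shift [-0.2795 -0.0669 -0.0006] turn 0.0006
```

```bash
echo '{"offsets":[[-0.014, -0.0035, 0, 0], [-0.028, -0.007, 0, 0], [-0.042, -0.0105, 0, 0], [-0.056, -0.014, 0, 0], [-0.07, -0.0175, 0, 0], [-0.084, -0.021, 0, 0], [-0.098, -0.0245, 0, 0], [-0.112, -0.028, 0, 0]]}' > next.json && python3 -m crank next.json
echo '{"offsets":[[-0.014, -0.0035, 0, 0], [-0.028, -0.007, 0, 0], [-0.042, -0.0105, 0, 0], [-0.056, -0.014, 0, 0], [-0.07, -0.0175, 0, 0], [-0.083, -0.0205, 0, 0], [-0.095, -0.0235, 0, 0], [-0.106, -0.0265, 0, 0]]}' > next.json && python3 -m crank next.json
echo '{"offsets":[[-0.01, -0.0025, 0, 0], [-0.019, -0.0045, 0, 0], [-0.027, -0.0065, 0, 0], [-0.034, -0.008, 0, 0], [-0.04, -0.0095, 0, 0], [-0.044, -0.0105, 0, 0], [-0.046, -0.011, 0, 0], [-0.047, -0.011, 0, 0]]}' > next.json && python3 -m crank next.json
echo '{"offsets":[[0, 0, 0, 0], [0, 0, 0, 0], [0, 0, 0, 0], [0, 0, 0, 0]]}' > next.json && python3 -m crank next.json
python3 - <<'E'
from h import *
goto(.5145,-.1805,.235,14)
t=snap('top','top2'); f=snap('wrist','w18')
P=robot.state()['position'][:2]; hd=np.radians(14.04);u=np.array([np.cos(hd),np.sin(hd)]);v=np.array([-u[1],u[0]])
w=cloud(f); d=w[...,:2]-P; a=d@u*1000;b=d@v*1000;Z=w[...,2]*1000
print('z lid',np.nanmedian(Z[(np.hypot(a,b)<60)&(Z<155)&(Z>120)]))
zl=np.nanmedian(Z[(np.hypot(a,b)<60)&(Z<155)&(Z>120)])
m=(b>10)&(b<30)&(abs(a)<25)&(Z>zl+17)&(Z<zl+32); print('post',m.sum(),np.percentile(a[m],[2,50,98]).round(1),np.percentile(b[m],[50,98]).round(1))
m=(f['frame'].min(2)>170)&(np.hypot(a,b)<92)&(abs(Z-zl)<9); h=cv2.convexHull(np.c_[a[m],b[m]].astype(np.float32)); print('lid wrist (a,b)',cv2.minEnclosingCircle(h),cv2.fitEllipse(h))
m2=m&(a>25); A=np.c_[a[m2],b[m2],np.ones(m2.sum())]; print('slope',np.linalg.lstsq(A,Z[m2],rcond=None)[0])
w=cloud(t); X,Y,Z=w[...,0],w[...,1],w[...,2]
m=(t['frame'].min(2)>170)&(np.hypot(X-P[0],Y-P[1])<.1)&(abs(Z-.148)<.012); h=cv2.convexHull(w[m][:,:2].astype(np.float32)*1000); print('lid top',m.sum(),cv2.minEnclosingCircle(h),cv2.fitEllipse(h))
a=t['frame'][220:330,380:500]; b=f['frame'][0:480:2,0:640:2]
o=np.zeros((550,800,3),np.uint8); o[:440,:480]=cv2.resize(a,None,fx=4,fy=4); o[:240,480:800]=b; cv2.imwrite('pics/o18.png',o)
E
```

```text
time: 22.35
position: [0.5115, -0.0085, 0.2345]
ee_rot: [0.0, 0.615, 0.788, 0.0]
ft_force: [0.8, 1.0, -7.3]
width: 0.249
gripper_force: 79.0
time: 23.02
position: [0.5115, -0.1179, 0.2345]
ee_rot: [0.0, 0.616, 0.788, 0.0]
ft_force: [-0.3, -1.3, -7.6]
width: 0.246
gripper_force: 79.0
time: 23.68
position: [0.5123, -0.1648, 0.2343]
ee_rot: [-0.0, 0.615, 0.788, -0.0]
ft_force: [-0.6, 0.2, -7.2]
width: 0.246
gripper_force: 79.0
time: 24.02
position: [0.5125, -0.1641, 0.2343]
ee_rot: [-0.0, 0.615, 0.788, 0.0]
ft_force: [0.8, -0.6, -7.7]
width: 0.252
gripper_force: 79.0
t 24.02 pos [ 0.5125 -0.1641  0.2343] head 14.09 F [ 0.84 -0.64 -7.75] tilt z [-0.  0. -1.]
shift [-0.0164 -0.002  -0.0007] turn 0.0015
z lid 147.24960542734374
post 675 [-7.4 -0.2  6.7] [19.1 23.9]
lid wrist (a,b) ((-0.4141372740268707, 0.6230702996253967), 85.65159606933594) ((-0.07202529907226562, 0.7801609039306641), (169.45433044433594, 170.54945373535156), 109.79705810546875)
slope [-5.51521806e-02 -1.87855955e-02  1.49504620e+02]
lid top 1758 ((509.9651794433594, -165.39356994628906), 85.13951873779297) ((509.1882019042969, -145.73117065429688), (124.43092346191406, 171.71466064453125), 90.49441528320312)
```

```bash
echo '{"offsets":[[-0.003, -0.0005, 0, 0], [-0.008, -0.001, 0, 0], [-0.013, -0.0015, 0.002, 0], [-0.016, -0.002, 0.007, 0], [-0.018, -0.0022, 0.014, 0], [-0.018, -0.0022, 0.022, 0], [-0.018, -0.0022, 0.031, 0], [-0.018, -0.0022, 0.04, 0]]}' > next.json && python3 -m crank next.json
echo '{"offsets":[[0, 0, 0.009, 0], [0, 0, 0.018, 0], [0, 0, 0.027, 0], [0, 0, 0.035, 0], [0, 0, 0.042, 0], [0, 0, 0.048, 0], [0, 0, 0.053, 0], [0, 0, 0.056, 0]]}' > next.json && python3 -m crank next.json
echo '{"offsets":[[0, 0, 0.002, 0], [0, 0, 0.002, 0], [0, 0, 0.002, 0], [0, 0, 0.002, 0]]}' > next.json && python3 -m crank next.json
python3 - <<'E'
from h import *
goto(.5147,-.1821,.1135,14)
t=snap('top','top3'); f=snap('wrist','w19')
P=robot.state()['position'][:2]; hd=np.radians(14.04);u=np.array([np.cos(hd),np.sin(hd)]);v=np.array([-u[1],u[0]])
w=cloud(f); d=w[...,:2]-P; a=d@u*1000;b=d@v*1000;Z=w[...,2]*1000
zl=np.nanmedian(Z[(np.hypot(a,b)<60)&(Z<55)&(Z>20)]); print('z lid',zl)
m=(f['frame'].min(2)>170)&(np.hypot(a,b)<92)&(abs(Z-zl)<9); h=cv2.convexHull(np.c_[a[m],b[m]].astype(np.float32)); print('lid wrist (a,b)',cv2.minEnclosingCircle(h))
m2=(np.hypot(a,b)<70)&((a>25)|(b>32))&(abs(Z-zl)<6); A=np.c_[a[m2],b[m2],np.ones(m2.sum())]; print('slope',np.linalg.lstsq(A,Z[m2],rcond=None)[0])
w=cloud(t); X,Y,Z=w[...,0],w[...,1],w[...,2]
m=(t['frame'].min(2)>170)&(np.hypot(X-P[0],Y-P[1])<.1)&(abs(Z-.034)<.012); h=cv2.convexHull(w[m][:,:2].astype(np.float32)*1000); print('lid top',m.sum(),cv2.minEnclosingCircle(h))
E
```

```text
time: 24.78
position: [0.5143, -0.1822, 0.1929]
ee_rot: [-0.001, 0.615, 0.788, -0.0]
ft_force: [-0.1, 0.1, -7.7]
width: 0.248
gripper_force: 79.0
time: 25.45
position: [0.5145, -0.1826, 0.1377]
ee_rot: [-0.0, 0.615, 0.788, -0.0]
ft_force: [-0.5, -0.8, -7.9]
width: 0.247
gripper_force: 79.0
time: 25.78
position: [0.515, -0.1828, 0.1367]
ee_rot: [0.001, 0.615, 0.788, 0.0]
ft_force: [-0.6, -0.1, -7.2]
width: 0.246
gripper_force: 79.0
t 25.78 pos [ 0.515  -0.1828  0.1367] head 14.04 F [-0.55 -0.12 -7.19] tilt z [ 0.001 -0.    -1.   ]
shift [ 0.0008 -0.0001  0.0232] turn 0.0006
z lid 49.648565633945985
lid wrist (a,b) ((0.13087081909179688, 0.37445640563964844), 85.69454193115234)
slope [ 4.55871544e-04 -3.10970269e-03  4.96879022e+01]
lid top 295 ((512.8551635742188, -184.39215087890625), 85.41107940673828)
```

```bash
echo '{"offsets":[[0.0005, -0.0005, 0.003, 0], [0.001, -0.0005, 0.006, 0], [0.001, -0.0005, 0.009, 0], [0.001, -0.0005, 0.012, 0], [0.001, -0.0005, 0.015, 0], [0.001, -0.0005, 0.017, 0], [0.001, -0.0005, 0.018, 0], [0.001, -0.0005, 0.019, 0]]}' > next.json && python3 -m crank next.json
echo '{"offsets":[[0, 0, 0.0005, 0], [0, 0, 0.001, 0], [0, 0, 0.0015, 0], [0, 0, 0.002, 0], [0, 0, 0.0025, 0], [0, 0, 0.003, 0], [0, 0, 0.0035, 0], [0, 0, 0.004, 0]]}' > next.json && python3 -m crank next.json
echo '{"offsets":[[0, 0, 0.0005, 0], [0, 0, 0.001, 0], [0, 0, 0.0015, 0], [0, 0, 0.002, 0], [0, 0, 0.0025, 0], [0, 0, 0.003, 0], [0, 0, 0.0035, 0], [0, 0, 0.004, 0]]}' > next.json && python3 -m crank next.json
python3 -c "
from h import *
goto(.5147,-.1821,.1036,14)"
```

```text
time: 26.55
position: [0.5139, -0.1819, 0.1171]
ee_rot: [-0.0, 0.615, 0.788, -0.0]
ft_force: [0.6, 0.0, -8.3]
width: 0.247
gripper_force: 79.0
time: 27.22
position: [0.514, -0.1819, 0.1137]
ee_rot: [0.0, 0.615, 0.788, 0.0]
ft_force: [-0.4, -0.1, -2.5]
width: 0.247
gripper_force: 79.6
time: 27.88
position: [0.514, -0.182, 0.1093]
ee_rot: [0.0, 0.615, 0.788, -0.0]
ft_force: [-1.8, 0.1, -1.1]
width: 0.244
gripper_force: 79.8
t 27.88 pos [ 0.514  -0.182   0.1093] head 14.04 F [-1.79  0.13 -1.08] tilt z [ 0. -0. -1.]
shift [-0.0003  0.0007  0.0057] turn 0.0007
```

```bash
echo '{"offsets":[[0, 0, 0.0007, 0], [0, 0, 0.0014, 0], [0, 0, 0.0021, 0], [0, 0, 0.0028, 0], [0, 0, 0.0035, 0], [0, 0, 0.004, 0], [0, 0, 0.0045, 0], [0, 0, 0.005, 0]]}' > next.json && python3 -m crank next.json
echo '{"offsets":[[0, 0, 0.0003, 0], [0, 0, 0.0006, 0], [0, 0, 0.001, 0], [0, 0, 0.001, 0]]}' > next.json && python3 -m crank next.json
python3 -c "
from h import *
goto(.5147,-.1821,.1036,14)"
```

```text
time: 28.55
position: [0.5139, -0.1818, 0.1043]
ee_rot: [0.0, 0.615, 0.788, -0.0]
ft_force: [-1.8, 0.4, -0.9]
width: 0.246
gripper_force: 79.8
time: 28.88
position: [0.5139, -0.1819, 0.1037]
ee_rot: [0.0, 0.615, 0.788, 0.0]
ft_force: [-2.5, 0.5, 2.5]
width: 0.244
gripper_force: 80.4
t 28.88 pos [ 0.5139 -0.1819  0.1037] head 14.04 F [-2.5   0.47  2.48] tilt z [ 0.  0. -1.]
shift [-0.0004  0.0007  0.0001] turn 0.0007
```

```bash
echo '{"offsets":[[0, -0.0005, 0, 0], [0, -0.001, 0, 0], [0, -0.001, 0, 0], [0, -0.001, 0, 0]]}' > next.json && python3 -m crank next.json - 30
echo '{"offsets":[[0, 0, 0, 0], [0, 0, 0, 0], [0, 0, 0, 0], [0, 0, 0, 0], [0, 0, 0, 0], [0, 0, 0, 0]]}' > next.json && python3 -m crank next.json 0.75
python3 - <<'E'
from h import *
goto(.5147,-.1821,.2,14)
f=snap('wrist','w20'); w=cloud(f)
P=robot.state()['position'][:2]; hd=np.radians(14.04);u=np.array([np.cos(hd),np.sin(hd)]);v=np.array([-u[1],u[0]])
d=w[...,:2]-P; a=d@u*1000;b=d@v*1000;Z=w[...,2]*1000
m=(abs(a)<20)&(abs(b)<25)&(Z>118)&(Z<150); print('grip top',m.sum(),cv2.minAreaRect(np.c_[a[m],b[m]].astype(np.float32)),np.percentile(Z[m],[50,95]))
E
```

```text
time: 29.22
position: [0.5138, -0.1819, 0.1036]
ee_rot: [0.001, 0.615, 0.788, 0.001]
ft_force: [0.1, 1.2, 2.1]
width: 0.246
gripper_force: 80.2
time: 29.72
position: [0.5129, -0.1821, 0.1032]
ee_rot: [-0.0, 0.615, 0.788, -0.0]
ft_force: [0.2, -0.4, 0.2]
width: 0.749
gripper_force: 0.0
t 29.72 pos [ 0.5129 -0.1821  0.1032] head 14.04 F [ 0.24 -0.37  0.15] tilt z [-0. -0. -1.]
shift [-0.0005  0.0017 -0.0968] turn 0.0007
grip top 5930 ((2.8114166259765625, 4.134067058563232), (22.59136962890625, 22.126480102539062), 89.11831665039062) [136.43616005 139.17092541]
```

```bash
echo '{"offsets":[[0, 0.001, -0.006, 0], [0, 0.002, -0.018, 0], [0, 0.002, -0.035, 0], [0, 0.002, -0.055, 0], [0, 0.002, -0.08, 0], [0, 0.002, -0.105, 0], [0, 0.002, -0.13, 0], [0, 0.002, -0.15, 0]]}' > next.json && python3 -m crank next.json
echo '{"offsets":[[0, -0.03, -0.02, 0], [0, -0.06, -0.03, 0], [0, -0.08, -0.04, 0], [0, -0.08, -0.04, 0], [0, -0.08, -0.04, 0], [0, -0.08, -0.04, 0]]}' > next.json && python3 -m crank next.json
python3 - <<'E'
from h import *
goto(.5147,-.1821,.2,14)
f=snap('wrist','w21'); t=snap('top','top4'); s=snap('scene','s4')
w=cloud(f); X,Y,Z=w[...,0],w[...,1],w[...,2]
m=(abs(X-.514)<.04)&(abs(Y+.182)<.04)&(Z>.125)&(Z<.15); print('grip top',m.sum(),cv2.minAreaRect(w[m][:,:2].astype(np.float32)*1000),np.median(Z[m]))
m=(f['frame'].min(2)>170)&(np.hypot(X-.514,Y+.182)<.1)&(Z>.018)&(Z<.032); h=cv2.convexHull(w[m][:,:2].astype(np.float32)*1000); print('lid wrist',cv2.minEnclosingCircle(h))
w=cloud(t); X,Y,Z=w[...,0],w[...,1],w[...,2]
m=(t['frame'].min(2)>170)&(np.hypot(X-.514,Y+.182)<.1)&(Z>.012)&(Z<.04); h=cv2.convexHull(w[m][:,:2].astype(np.float32)*1000); print('lid top',m.sum(),cv2.minEnclosingCircle(h))
o=np.zeros((600,800,3),np.uint8)
o[:300,:400]=cv2.resize(f['frame'],(400,300)); o[:300,400:]=cv2.resize(t['frame'][215:335,180:340],(400,300))
o[300:,:400]=cv2.resize(s['frame'][180:300,360:520],(400,300),interpolation=cv2.INTER_CUBIC); o[300:,400:]=cv2.resize(t['frame'][215:335,360:520],(400,300),interpolation=cv2.INTER_CUBIC)
cv2.imwrite('pics/o21.png',o)
E
```

```text
time: 30.43
position: [0.5152, -0.1818, 0.2559]
ee_rot: [0.001, 0.615, 0.788, 0.0]
ft_force: [0.1, -1.2, -0.9]
width: 0.757
gripper_force: 0.0
time: 30.93
position: [0.4379, -0.2004, 0.2935]
ee_rot: [0.0, 0.615, 0.788, 0.0]
ft_force: [0.6, -0.2, -0.9]
width: 0.752
gripper_force: 0.0
t 30.93 pos [ 0.4379 -0.2004  0.2935] head 14.09 F [ 0.64 -0.23 -0.95] tilt z [ 0.001  0.    -1.   ]
shift [-0.0009  0.0788  0.0935] turn 0.0016
grip top 946 ((515.0678100585938, -180.9362030029297), (22.56664276123047, 28.804122924804688), 15.788631439208984) 0.13723693903558093
lid wrist ((513.7434692382812, -181.2854766845703), 85.40467834472656)
lid top 2377 ((513.2329711914062, -184.09619140625), 87.71316528320312)
```

View pics/o21.png

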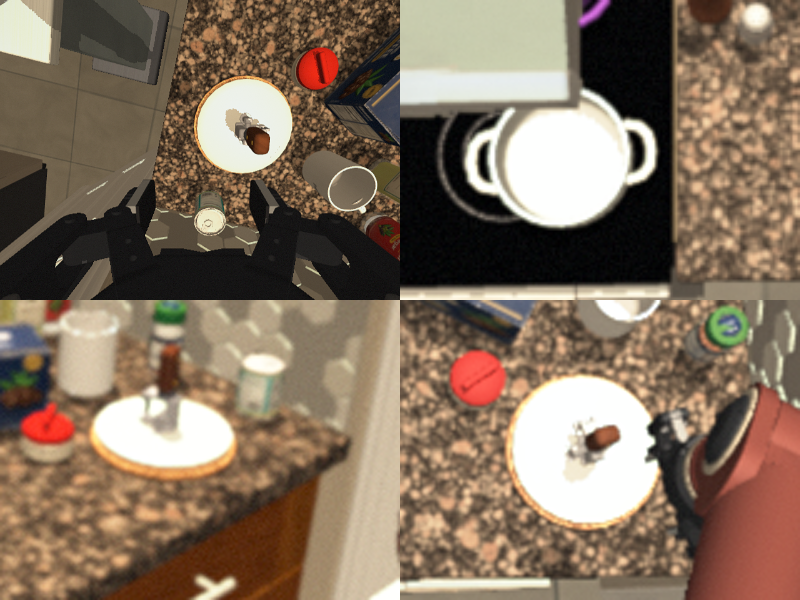

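The final view shows the lid centred on the trivet with an even cork rim (top-left panel, about (243,124)). The lifter stands upright on it, hooked on the bar, and the open casserole is in its place at (563,157). The timer and tin are undisturbed.

```bash
python3 -c "
from station import robot
print(robot.hand_in())"
```

```text
the job is handed in; nothing more can be done
None
```

I handed the job in at about 31 s: the latch held a tug of about 11 N without moving the casserole, and the lid now sits within about 1 mm of the trivet's centre with the lifter left standing upright, hooked on its bar.

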